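Find the full tea canister by its weight and set it on the tray

TASK

One of the three identical closed tea canisters is full (it holds a solid block of pressed tea), the other two are empty: find out by lifting which is the heavy one, and stand it upright in the bay of the wooden tray beside the mug, setting it down gently. The spice jar stands in that bay: first take it off the tray and stand it upright on the worktop. At the end the two empty canisters stand upright on the worktop, off the tray; do not tip anything over, and leave the mug and the other things where they are.

Things in the scene. Friction and masses are not known exactly. Their poses are not given: they have to be found in the camera images.
- tray: light wooden serving tray, fixed to the worktop, 131 mm (its x) by 274 mm (its y), dark wire handles sticking out 24 mm further at both y ends; rim and one cross wall 26 mm high and 8 mm thick, floor 10 mm above the worktop. Two bays: the canister bay at its +y end, the mug bay (115 x 150 mm) at its -y end. Origin: centre of the underside
- bay (a point): centre of the floor of the tray's canister bay (inside 115 mm along x, 100 mm along y), 10 mm above the worktop; axes as the tray's, z up
- canister_a: grey tea canister with a round wooden lid and knob, the three are identical to look at; 70 mm across, 100 mm high. The lid does not come off: wide lid top at 83 mm, knob 20 mm across from 83 to 100 mm high, on the axis; grip it by the knob from above (or round the 68 mm wide body). Empty about 0.22 kg; the full one about 0.4 kg more. Origin: centre of the underside, z up along its axis
- canister_b: grey tea canister with a round wooden lid and knob, the three are identical to look at; 70 mm across, 100 mm high. The lid does not come off: wide lid top at 83 mm, knob 20 mm across from 83 to 100 mm high, on the axis; grip it by the knob from above (or round the 68 mm wide body). Empty about 0.22 kg; the full one about 0.4 kg more. Origin: centre of the underside, z up along its axis
- canister_c: grey tea canister with a round wooden lid and knob, the three are identical to look at; 70 mm across, 100 mm high. The lid does not come off: wide lid top at 83 mm, knob 20 mm across from 83 to 100 mm high, on the axis; grip it by the knob from above (or round the 68 mm wide body). Empty about 0.22 kg; the full one about 0.4 kg more. Origin: centre of the underside, z up along its axis
- spice_jar: spice jar with a green cap, 46 mm across, 106 mm high, 0.11 kg, standing in the canister bay at the start. Origin: centre of the underside, z up
- mug: white mug with handle, 88 x 125 mm, 95 mm high, standing in the tray's other bay; leave it. Origin: centre of the underside
- tumbler: grey tumbler, 75 mm across, 100 mm high, standing on the worktop at the left; leave it. Origin: centre of the underside
- tub: low oblong tub with a dark blue lid, 63 x 105 mm (x, y), 26 mm high, lying behind the canisters; leave it. Origin: centre of the underside
- opener: opener with blue handle, 174 mm long (its x), 20 mm high, lying at the front edge; leave it. Origin: centre of the underside
- spoon: spoon, 188 mm long (its x), 16 mm high, lying at the front edge; leave it. Origin: centre of the underside
Mind the look-alikes: they are no part of the job. Leave any orange, purple or yellow look-alike of the canister_b alone.

How it is judged (in metres and radians):
On the way, in this order (a step that is already met when the one before it is completed fails the run):
1. the spice jar stands upright and released on the worktop, off the tray (height (world z) of spice_jar between -0.01 and 0.005 m and angle between spice_jar's own z axis and vertical below 0.1 rad and linear speed of spice_jar below 0.02 m/s and contact force between spice_jar and tray below 0.3 N and contact force between the fingers and spice_jar below 0.2 N), for 0.2 s.
2. the full canister stands in the bay, the two empty ones on the worktop ((((horizontal distance between canister_a and bay below 0.03 m and z of canister_a in the frame of bay below 0.005 m and contact force between canister_a and tray above 4 N and angle between canister_a's own z axis and vertical below 0.1 rad and linear speed of canister_a below 0.02 m/s) and height (world z) of canister_b between -0.01 and 0.005 m and angle between each of canister_b, canister_c's own z axis and vertical below 0.1 rad and linear speed of each of canister_b, canister_c below 0.02 m/s and contact force between each of canister_b, canister_c and tray below 0.3 N and height (world z) of canister_c between -0.01 and 0.005 m) or ((horizontal distance between canister_b and bay below 0.03 m and z of canister_b in the frame of bay below 0.005 m and contact force between canister_b and tray above 4 N and angle between canister_b's own z axis and vertical below 0.1 rad and linear speed of canister_b below 0.02 m/s) and height (world z) of canister_a between -0.01 and 0.005 m and angle between each of canister_a, canister_c's own z axis and vertical below 0.1 rad and linear speed of each of canister_a, canister_c below 0.02 m/s and contact force between each of canister_a, canister_c and tray below 0.3 N and height (world z) of canister_c between -0.01 and 0.005 m) or ((horizontal distance between canister_c and bay below 0.03 m and z of canister_c in the frame of bay below 0.005 m and contact force between canister_c and tray above 4 N and angle between canister_c's own z axis and vertical below 0.1 rad and linear speed of canister_c below 0.02 m/s) and height (world z) of canister_a between -0.01 and 0.005 m and angle between each of canister_a, canister_b's own z axis and vertical below 0.1 rad and linear speed of each of canister_a, canister_b below 0.02 m/s and contact force between each of canister_a, canister_b and tray below 0.3 N and height (world z) of canister_b between -0.01 and 0.005 m))), for 0.2 s.
At the end, for the whole second after the job is handed in: The full canister stands upright (within 0.1 rad) on the floor of the tray's canister bay, its centre within 30 mm of the bay's; the two empty canisters and the spice jar stand upright on the worktop, off the tray, all released and at rest ((((horizontal distance between canister_a and bay below 0.03 m and z of canister_a in the frame of bay below 0.005 m and contact force between canister_a and tray above 4 N and angle between canister_a's own z axis and vertical below 0.1 rad and linear speed of canister_a below 0.02 m/s) and height (world z) of canister_b between -0.01 and 0.005 m and angle between each of canister_b, canister_c's own z axis and vertical below 0.1 rad and linear speed of each of canister_b, canister_c below 0.02 m/s and contact force between each of canister_b, canister_c and tray below 0.3 N and height (world z) of canister_c between -0.01 and 0.005 m) or ((horizontal distance between canister_b and bay below 0.03 m and z of canister_b in the frame of bay below 0.005 m and contact force between canister_b and tray above 4 N and angle between canister_b's own z axis and vertical below 0.1 rad and linear speed of canister_b below 0.02 m/s) and height (world z) of canister_a between -0.01 and 0.005 m and angle between each of canister_a, canister_c's own z axis and vertical below 0.1 rad and linear speed of each of canister_a, canister_c below 0.02 m/s and contact force between each of canister_a, canister_c and tray below 0.3 N and height (world z) of canister_c between -0.01 and 0.005 m) or ((horizontal distance between canister_c and bay below 0.03 m and z of canister_c in the frame of bay below 0.005 m and contact force between canister_c and tray above 4 N and angle between canister_c's own z axis and vertical below 0.1 rad and linear speed of canister_c below 0.02 m/s) and height (world z) of canister_a between -0.01 and 0.005 m and angle between each of canister_a, canister_b's own z axis and vertical below 0.1 rad and linear speed of each of canister_a, canister_b below 0.02 m/s and contact force between each of canister_a, canister_b and tray below 0.3 N and height (world z) of canister_b between -0.01 and 0.005 m)) and height (world z) of spice_jar between -0.01 and 0.005 m and angle between spice_jar's own z axis and vertical below 0.1 rad and linear speed of spice_jar below 0.02 m/s and contact force between spice_jar and tray below 0.3 N); the robot touches nothing.
It fails at once if a canister or the spice jar is tipped over (tilted more than 0.6 rad) (angle between any of canister_a, canister_b, canister_c, spice_jar's own z axis and vertical above 0.6 rad).
It fails at once if a canister is dropped or banged into the tray (an impact over 120 N, as from a fall of about 2 cm) (contact force between any of canister_a, canister_b, canister_c and tray above 120 N).
It fails at once if the mug, tumbler, tub, opener or spoon is moved more than 40 mm (distance of any of mug, tumbler, tub, opener, spoon from where it was at the start of the episode above 0.04 m).
It fails at once if the mug or the tumbler is tipped over (angle between any of mug, tumbler's own z axis and vertical above 0.6 rad).
It also fails if it takes over 72 s, if anything falls off the work surface, if the arm or the gripper's body presses on something with over 40 N, if the wrist force passes 120 N, or if a joint passes its speed limit or range.

ROBOT

A 7-joint arm with a two-finger parallel gripper is mounted at the origin on a cart in front of the work surface, level with it; the furniture and walls round the work are solid. World frame = base frame: x ahead of the robot, y to its left, z up, the work surface at z = 0. Lengths are in m, angles in degrees, forces in N, time in s.
With the tool pointing down it reaches from about 0.35 to 0.9 m from the base axis. Payload 19.9 kg.
Tool frame: the origin (TCP) lies at the very end of the fingers, on their centre line; the grasp point (between the pads) lies 19 mm behind it; z points along the fingers, y is the line along which they close (so a half turn about z gives the same grasp; the last joint's range is limited). The gripper opens to 94 mm and grips with 3 to 60 N. Pads are 16 mm wide; open, the fingers measure 119 mm over their backs; the gripper's body (75 mm by 177 mm) begins 78 mm behind the grasp point.
Start: joints at [70.789, 23.915, -0.59, 92.452, 0.269, 63.638, -3.037], TCP at [0.181, -0.598, 0.168] pointing down, gripper open.
Joint ranges: [-161.28, 161.28], [-22.2, 115.67], [-73.04, 71.86], [3.21, 147.25], [-68.34, 248.33], [10.77, 114.83], [-161.83, 161.83]. Speed limits (degrees/s): [108.29, 108.29, 136.94, 136.94, 172.46, 172.46, 172.46].

INTERFACE

Orientations are given as a 3x3 rotation matrix whose columns are the frame's x, y, z axes.
In Python, from rig import bot, viewer gives the robot as it stands. The module is installed in compiled form; this text tells all that it offers.
- The arm moves only by the tool arm_command, never from a script. Its argument "increments" is a list that holds one entry, the list of rows, each a list of 4 numbers: the shift along the world's x, y, z in cm, then the turn about the world's z in rad. A call has 1 to 5 rows; each row is the pose to reach, as a shift and turn from the pose commanded when the call began; what a row does not reach only later rows make up. A row lasts 1/8 s, in which the tool goes at most 62.5 mm and 10.7 degrees, less where a joint would pass 70% of its speed; a pose out of reach is approached as far as the arm can. A call with a gripper value outside its range is refused whole. "grip" is the finger opening in cm, from 0 to 9.4, set as the call begins (left out, the last holds). The fingers move at their own pace and stop on an object; the grip force is fixed at half the most. Time passes only in rows, so rows that repeat a pose let the fingers close. It gives the time, the measured TCP pose, the force, the opening and the grip force at its end, in the units of the state.
- bot.read_state(): the state, without advancing time (a new reading comes with each control period).
- viewer.capture(name): name is "side" or "top" or "wrist"; returns a dict with "img" (384x512x3 uint8, blue, green, red), "fx", "fy", "cx", "cy" (pixels), "distortion" ([k1, k2, p1, p2, k3] as OpenCV has them; the pictures are not rectified), "origin" and "rotation" of the camera in the world. Camera axes: x right, y down, z forward; pixel columns grow to the right and rows downward; lengths in m; the calibration is good to about 2 mm. A picture is of the moment at which its call begins. There is no depth.
- bot.hand_in(): hands the job in; it is judged then, once.
The state is a dict: "t": time; "joint_pos": joint angles; "dq": joint speeds; "joint_torque": joint torques, N m; "position": TCP position; "tcp_rot": TCP orientation; "force": force on the tool from outside, world axes, zero at the start; "ft_torque": the same for the moment, N m; "width": opening from 0.0 (shut) to 1.0 (fully open); "grasp_force": force on a finger pad.
Only numpy, scipy, OpenCV 4.12 (cv2) and the standard library are available. Lean on these libraries where they do the work, as an engineer would, in place of code of your own. Each camera call takes 0.05 s, during which the arm holds its last target. There are 200 camera calls.

## Working session

There is one attempt and no reset: what is moved stays moved. The work goes in short steps, Python scripts to look and compute and a tool call to move; the robot and the scene stay as the last step left them, time stands still between calls to the robot, and variables do not carry over. Pictures are saved under pics/ and viewed, at most 10 in all, crops included, and the job is handed in when it is done.

Besides the shell and the picture viewer there is one more tool, called after ">>>" by a JSON object that holds its "api" and its "payload", one argument or row to a line. arm_command: Moves the arm, as the interface text tells. Its arguments: {"type":"object","properties":{"increments":{"type":"array","items":{"type":"array","items":{"type":"array","items":{"type":"number"}}}},"grip":{"type":"number"}},"required":["increments"]}

```bash
mkdir -p pics; cat > h.py <<'E'
import numpy as np, cv2
from rig import bot, viewer
def cap(n,save=None):
    c=viewer.capture(n)
    if save: cv2.imwrite('pics/'+save,c['img'])
    return c
def ray(c,uv,z):
    K=np.array([[c['fx'],0,c['cx']],[0,c['fy'],c['cy']],[0,0,1.]])
    p=cv2.undistortPoints(np.array(uv,float).reshape(-1,1,2),K,np.array(c['distortion'],float)).reshape(-1,2)
    d=np.c_[p,np.ones(len(p))]@np.array(c['rotation']).T
    o=np.array(c['origin']); return o+d*((z-o[2])/d[:,2])[:,None]
E
python3 - <<'E'
from h import *
a=cap('top','top0.png');b=cap('side','side0.png')
for c in(a,b): print(c['origin'],np.round(c['rotation'],2).tolist(),c['fx'])
s=bot.read_state();print(s['t'],s['force'],s['position'],np.round(s['tcp_rot'],3).tolist(),s['width'],s['grasp_force'])
E
```

```text
[ 0.33880908 -0.04984084  1.2247108 ] [[0.03, -0.98, 0.19], [-1.0, -0.02, 0.01], [-0.01, -0.19, -0.98]] 446.2010941065845
[0.45940382 0.88268363 0.8107199 ] [[-1.0, -0.05, 0.06], [-0.08, 0.63, -0.77], [-0.0, -0.77, -0.64]] 415.6774250508799
0.1 [ 0.46317005  0.56989979 -0.0397627 ] [ 0.18090936 -0.59785968  0.16770599] [[0.957, 0.29, -0.0], [0.29, -0.957, 0.001], [-0.0, -0.001, -1.0]] 1.00052922481978 0.0
```

View pics/top0.png

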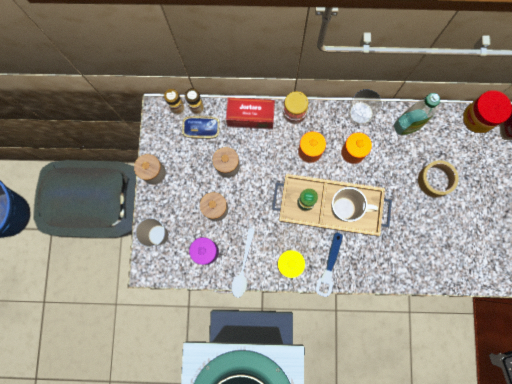

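View pics/side0.png

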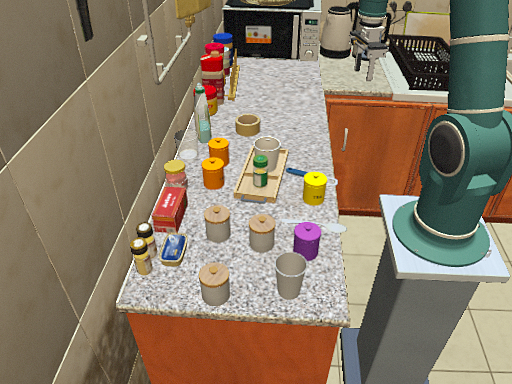

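Top view: the wooden-lidded canisters are near (147,168), (226,161) and (214,206). The green-capped jar is at (309,199) and the mug at (348,204). The tray spans roughly (285,177) to (384,234). The orange, purple and yellow canisters are the look-alikes.

```bash
python3 - <<'E'
from h import *
a=cap('top');im=a['img'];h=cv2.cvtColor(im,cv2.COLOR_BGR2HSV)
def blobs(m,lo,name,z):
    m=cv2.morphologyEx(m,cv2.MORPH_OPEN,np.ones((3,3)))
    n,l,st,ce=cv2.connectedComponentsWithStats(m)
    for i in range(1,n):
        if st[i,4]>lo and 80<ce[i,1]<300 and 125<ce[i,0]<460: 
            ct=max(cv2.findContours((l==i).astype(np.uint8),0,2)[0],key=cv2.contourArea)
            (u,v),r=cv2.minEnclosingCircle(ct)
            print(name,st[i],np.round(ce[i],1),'circ',round(u,1),round(v,1),round(r,1),np.round(ray(a,[(u,v)],z)[0],3), np.round(ray(a,[ce[i]],z)[0],3))
            if name=='wood' and st[i,4]>1000:
                R=cv2.minAreaRect(ray(a,ct.reshape(-1,2),.026)[:,:2].astype(np.float32)); print('RECT',R)
blobs(cv2.inRange(h,(5,70,80),(25,200,255)),250,'wood',.083)
blobs(cv2.inRange(h,(45,100,30),(80,255,255)),60,'green',.106)
x=im[130:300,125:395];cv2.imwrite('pics/crop.png',cv2.resize(x,None,fx=2.9,fy=2.9,interpolation=2))
E
```

```text
wood [   0   75  512   41 7302] [246.1  87.8] circ 255.5 88.0 255.8 [ 0.828 -0.016  0.083] [0.828 0.01  0.083]
RECT ((0.8274222016334534, -0.007485449314117432), (0.10789541155099869, 1.4767893552780151), 0.0679684728384018)
wood [213 147  26  26 535] [225.3 159.8] circ 225.3 159.9 13.2 [0.625 0.058 0.083] [0.625 0.058 0.083]
wood [134 154  27  27 561] [146.9 166.8] circ 146.8 166.5 13.7 [0.602 0.265 0.083] [0.601 0.265 0.083]
wood [ 280  175  104   60 2996] [327.1 204.4] circ 332.0 203.5 54.5 [ 0.515 -0.222  0.083] [ 0.512 -0.209  0.083]
RECT ((0.5221449136734009, -0.2297489196062088), (0.27262380719184875, 0.13153983652591705), 82.93034362792969)
wood [200 192  27  27 570] [213.  205.2] circ 213.0 205.0 13.6 [0.504 0.085 0.083] [0.503 0.085 0.083]
green [300 190  17  16 216] [308.2 197.3] circ 308.2 197.0 8.4 [ 0.527 -0.158  0.106] [ 0.526 -0.158  0.106]
```

View pics/crop.png

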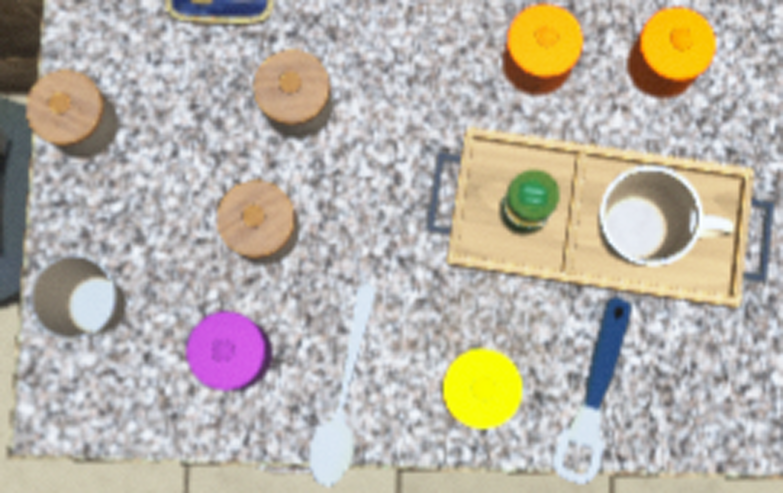

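The tray fits well: 273 x 132 mm measured, centre (0.522,-0.230), yaw -7°, so the bay is at about (0.532,-0.151). The jar is at (0.527,-0.158) and the canisters at (0.625,0.058), (0.602,0.265) and (0.504,0.085). The crop shows the space behind and left of the tray is free, so the jar goes to (0.64,-0.05).

>>> {"api": "arm_command", "payload": {
  "increments": [
    [[3, 4, 2, 0], [6.8, 8.7, 4, 0], [10.6, 13.6, 4, 0], [14.4, 18.5, 4, 0], [18, 23, 4, 0]]
  ],
  "grip": 6.6
}}

```text
t: 0.78
position: [0.362, -0.3662, 0.2083]
tcp_rot: [[0.957, 0.29, 0.0], [0.29, -0.957, -0.0], [-0.0, 0.0, -1.0]]
force: [0.6, -1.8, 0.8]
width: 0.7
grasp_force: 0.0
```

>>> {"api": "arm_command", "payload": {
  "increments": [
    [[3.8, 4.8, 0, 0], [7.6, 9.6, 0, 0], [11.4, 14.4, 0, 0], [14.5, 18.5, 0, 0], [16.6, 21.0, 0, 0]]
  ]
}}

```text
t: 1.4
position: [0.528, -0.1557, 0.2081]
tcp_rot: [[0.957, 0.292, -0.0], [0.292, -0.957, 0.001], [0.0, -0.001, -1.0]]
force: [-0.6, -0.7, -0.4]
width: 0.703
grasp_force: 0.0
```

```bash
python3 - <<'E'
from h import *
s=bot.read_state();print(s['t'],s['force'],s['position'],s['width'])
w=cap('wrist','w1.png');print(w['origin'])
h=cv2.cvtColor(w['img'],cv2.COLOR_BGR2HSV);m=cv2.inRange(h,(45,100,30),(80,255,255))
n,l,st,ce=cv2.connectedComponentsWithStats(m)
for i in range(1,n):
    if st[i,4]>300: print(st[i],ray(w,[ce[i],(st[i,0]+st[i,2]/2,st[i,1]+st[i,3]/2)],.116))
E
```

```text
1.4 [-0.62791512 -0.70673945 -0.36535284] [ 0.52804516 -0.15571391  0.20812172] 0.7029297161630698
[ 0.5896426  -0.1367153   0.42516404]
[ 234  160   39   41 1060] [[ 0.52694094 -0.15627337  0.116     ]
 [ 0.52805611 -0.15794893  0.116     ]]
```

View pics/w1.png

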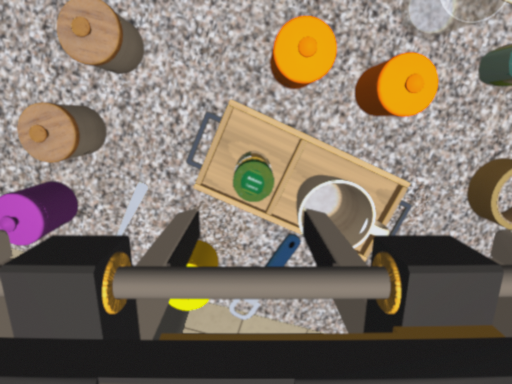

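The jar cap is at (253,180), centred under the gripper, and the mug at (337,215) is clear of the fingers. Descending to grasp.

>>> {"api": "arm_command", "payload": {
  "increments": [
    [[0, -0.1, -5, 0], [0, -0.1, -9.5, 0], [0, -0.1, -12, 0], [0, -0.1, -13, 0], [0, -0.1, -13, 0]]
  ]
}}

```text
t: 2.08
position: [0.527, -0.1593, 0.0783]
tcp_rot: [[0.957, 0.29, -0.0], [0.29, -0.957, 0.0], [-0.0, -0.0, -1.0]]
force: [0.1, -0.3, 1.1]
width: 0.703
grasp_force: 0.0
```

>>> {"api": "arm_command", "payload": {
  "increments": [
    [[0, 0, 0, 0], [0, 0, 0, 0], [0, 0, 0, 0], [0, 0, 0, 0], [0, 0, 0, 0]]
  ],
  "grip": 3.0
}}

```text
t: 2.7
position: [0.5276, -0.1587, 0.0791]
tcp_rot: [[0.957, 0.29, 0.001], [0.29, -0.957, 0.0], [0.001, 0.0, -1.0]]
force: [-2.0, 3.7, 11.4]
width: 0.318
grasp_force: 5.4
```

```bash
python3 - <<'E'
from h import *
s=bot.read_state();print(s['force'],s['width'],s['grasp_force'])
a=cap('side')['img'][120:220,190:340];b=cap('top')['img'][150:250,250:400]
cv2.imwrite('pics/g1.png',np.hstack([cv2.resize(x,None,fx=2.6,fy=2.6,interpolation=2) for x in(a,b)]))
E
```

```text
[-2.03914319  3.65342092 11.41922832] 0.31814502114271326 5.412606792524457
```

View pics/g1.png

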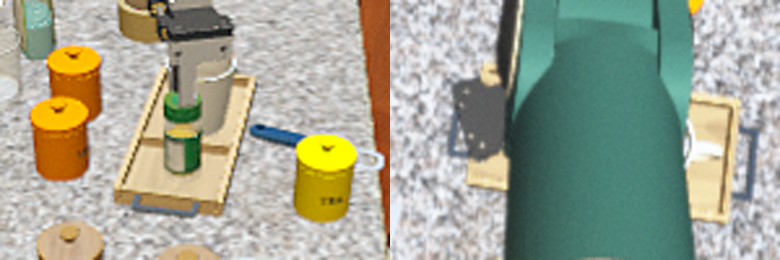

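```bash
python3 - <<'E'
from h import *
a=cap('side');K=np.array([[a['fx'],0,a['cx']],[0,a['fy'],a['cy']],[0,0,1.]])
R=np.array(a['rotation']).T
P=np.array([[.5275,-.1585,.079],[.523,-.144,.079],[.532,-.173,.079],[.523,-.144,.1],[.5275,-.158,.116],[.5275,-.158,.01]])
uv=cv2.projectPoints(P,cv2.Rodrigues(R)[0],-R@np.array(a['origin']),K,np.array(a['distortion'],float))[0].reshape(-1,2)
print(uv.round(1))
x=cv2.resize(a['img'][125:200,220:300],None,fx=7,fy=7,interpolation=2)
for p in uv[[0,1,2,4,5]]: cv2.circle(x,tuple(((p-[220,125])*7).astype(int).tolist()),4,(0,0,255),-1)
cv2.imwrite('pics/g2.png',x)
E
```

```text
[[260.6 167. ]
 [261.7 169.8]
 [259.5 164.3]
 [261.8 164.1]
 [260.6 157. ]
 [260.5 185. ]]
```

View pics/g2.png

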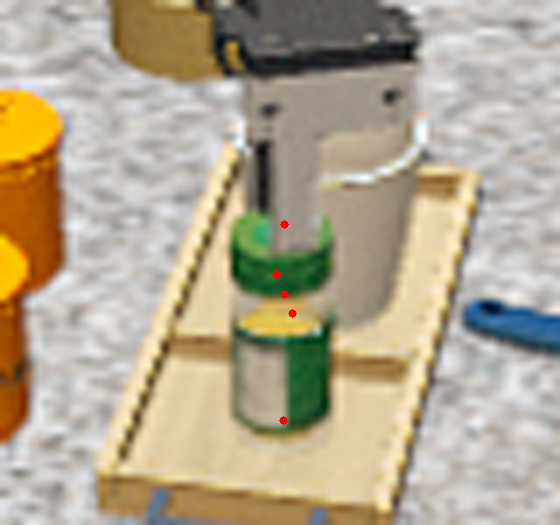

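The picture shows the near finger sunk into the green cap at about pixel (262,160), and the width of 30 mm is less than the jar's 46 mm. So the fingers didn't hold the jar properly. I'll reopen and grip lower, on the body.

>>> {"api": "arm_command", "payload": {
  "increments": [
    [[0, 0, 0, 0], [0, 0, 0, 0], [0, 0, 0, 0], [0, 0, 0, 0]]
  ],
  "grip": 6.8
}}

```text
t: 3.35
position: [0.5268, -0.1592, 0.0781]
tcp_rot: [[0.957, 0.29, -0.0], [0.29, -0.957, 0.0], [-0.0, -0.0, -1.0]]
force: [0.1, 0.1, -0.7]
width: 0.705
grasp_force: 0.0
```

```bash
python3 - <<'E'
from h import *
s=bot.read_state();print(s['force'],s['width'],s['grasp_force'])
a=cap('side');h=cv2.cvtColor(a['img'],cv2.COLOR_BGR2HSV);m=cv2.inRange(h,(45,100,30),(80,255,255));m[:,:235]=0;m[:140]=0;m[:,290:]=0
ys,xs=np.nonzero(m);print(xs.min(),xs.max(),ys.min(),ys.max())
x=cv2.resize(a['img'][125:200,220:300],None,fx=7,fy=7,interpolation=2);cv2.imwrite('pics/g3.png',x)
E
```

```text
[ 0.09839851  0.1253751  -0.72245593] 0.7053329949005153 0.0
253 266 154 185
```

View pics/g3.png

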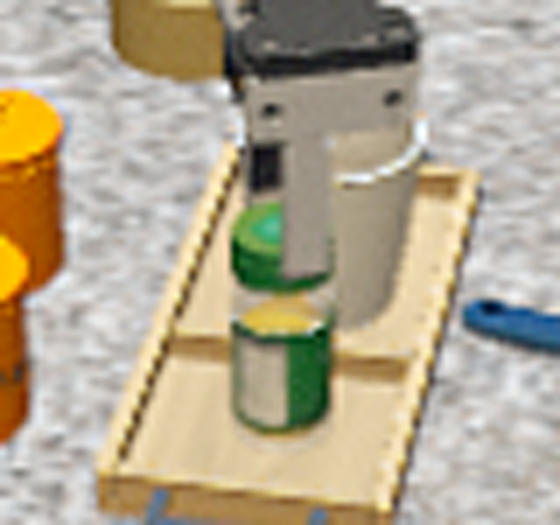

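The jar is still upright in place, and the near finger is in front of the cap at about (263,160). Going 3.3 cm lower.

>>> {"api": "arm_command", "payload": {
  "increments": [
    [[0, 0.1, -1.5, 0], [0, 0.1, -2.8, 0], [0, 0.1, -3.3, 0], [0, 0.1, -3.3, 0]]
  ]
}}

```text
t: 3.9
position: [0.5267, -0.1581, 0.0447]
tcp_rot: [[0.957, 0.29, -0.001], [0.29, -0.957, 0.0], [-0.001, -0.001, -1.0]]
force: [0.4, 0.1, -0.4]
width: 0.721
grasp_force: 0.0
```

>>> {"api": "arm_command", "payload": {
  "increments": [
    [[0, 0, 0, 0], [0, 0, 0, 0], [0, 0, 0, 0], [0, 0, 0, 0], [0, 0, 0, 0]]
  ],
  "grip": 4.0
}}

```text
t: 4.53
position: [0.5272, -0.1582, 0.0455]
tcp_rot: [[0.957, 0.29, 0.0], [0.29, -0.957, -0.0], [0.0, 0.0, -1.0]]
force: [-0.0, 0.6, 4.9]
width: 0.48
grasp_force: 30.0
```

Firm grip now: 45 mm wide at 30 N. Lifting and moving out.

>>> {"api": "arm_command", "payload": {
  "increments": [
    [[0, 0, 2, 0], [0, 0, 5, 0], [2, 2, 8, 0], [5.5, 5.5, 8, 0], [9, 8.5, 8, 0]]
  ]
}}

```text
t: 5.15
position: [0.6179, -0.0722, 0.1256]
tcp_rot: [[0.957, 0.289, 0.0], [0.289, -0.957, -0.0], [0.0, 0.0, -1.0]]
force: [0.1, 0.1, -1.5]
width: 0.479
grasp_force: 30.0
```

>>> {"api": "arm_command", "payload": {
  "increments": [
    [[2.3, 2.3, -1, 0], [2.3, 2.3, -4, 0], [2.3, 2.3, -7, 0], [2.3, 2.3, -8.3, 0], [2.3, 2.3, -8.6, 0]]
  ]
}}

```text
t: 5.78
position: [0.6397, -0.0503, 0.0389]
tcp_rot: [[0.957, 0.289, -0.001], [0.289, -0.957, 0.0], [-0.001, -0.0, -1.0]]
force: [-0.3, 0.3, -0.3]
width: 0.474
grasp_force: 30.0
```

>>> {"api": "arm_command", "payload": {
  "increments": [
    [[0, 0, -0.2, 0], [0, 0, -0.3, 0], [0, 0, -0.4, 0], [0, 0, -0.4, 0]]
  ]
}}

```text
t: 6.28
position: [0.6402, -0.0502, 0.0355]
tcp_rot: [[0.957, 0.29, 0.0], [0.29, -0.957, -0.0], [0.0, 0.0, -1.0]]
force: [-0.3, -0.0, 0.1]
width: 0.477
grasp_force: 30.0
```

```bash
python3 - <<'E'
from h import *
s=bot.read_state();print(s['t'],s['force'],s['position'],s['width'],s['grasp_force'])
a=cap('side')
x=cv2.resize(a['img'][120:260,170:330],None,fx=4,fy=4,interpolation=2);cv2.imwrite('pics/g4.png',x)
E
```

```text
6.275 [-0.29052705 -0.02156888  0.11877753] [ 0.64018144 -0.05024164  0.03554151] 0.47654680682633754 30.00007700175047
```

View pics/g4.png

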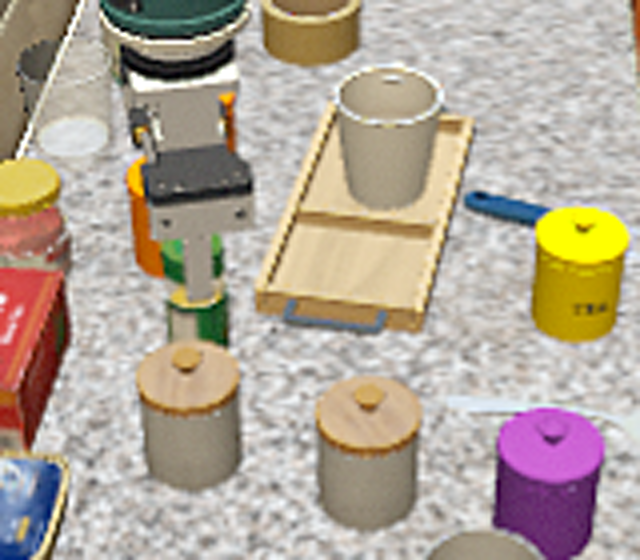

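The jar is upright behind the rear canister, the tray bay is empty, and the tool weight reading is back near zero. I'll go 1 mm lower and release.

>>> {"api": "arm_command", "payload": {
  "increments": [
    [[0, 0, -0.1, 0], [0, 0, -0.1, 0]]
  ]
}}

```text
t: 6.58
position: [0.6406, -0.0502, 0.0355]
tcp_rot: [[0.957, 0.29, 0.001], [0.29, -0.957, -0.0], [0.001, 0.001, -1.0]]
force: [-3.7, -0.1, 14.6]
width: 0.476
grasp_force: 30.0
```

>>> {"api": "arm_command", "payload": {
  "increments": [
    [[0, 0, 0, 0], [0, 0, 0, 0], [0, 0, 0, 0], [0, 0, 0, 0], [0, 0, 0, 0]]
  ],
  "grip": 6.6
}}

```text
t: 7.2
position: [0.64, -0.0502, 0.0342]
tcp_rot: [[0.957, 0.29, -0.0], [0.29, -0.957, 0.0], [-0.0, -0.0, -1.0]]
force: [-0.0, -1.1, 1.2]
width: 0.707
grasp_force: 0.0
```

>>> {"api": "arm_command", "payload": {
  "increments": [
    [[0, 0, 4, 0], [0, 0, 9, 0], [0, 0, 12, 0], [0, 4, 13, 0], [-1, 8, 13, 0]]
  ],
  "grip": 6.6
}}

```text
t: 7.82
position: [0.6305, 0.0307, 0.1652]
tcp_rot: [[0.957, 0.289, 0.002], [0.289, -0.957, 0.0], [0.002, 0.0, -1.0]]
force: [1.0, 0.5, 0.1]
width: 0.703
grasp_force: 0.0
```

>>> {"api": "arm_command", "payload": {
  "increments": [
    [[-0.5, 2.7, 0, 0], [-0.5, 2.7, -4.5, 0], [-0.5, 2.7, -7, 0], [-0.5, 2.7, -7.8, 0], [-0.5, 2.7, -7.8, 0]]
  ],
  "grip": 4.4
}}

```text
t: 8.45
position: [0.6252, 0.0569, 0.0865]
tcp_rot: [[0.957, 0.289, 0.0], [0.289, -0.957, 0.0], [0.0, -0.0, -1.0]]
force: [0.3, 1.0, 0.9]
width: 0.47
grasp_force: 0.0
```

>>> {"api": "arm_command", "payload": {
  "increments": [
    [[0, 0, 0, 0], [0, 0, 0, 0], [0, 0, 0, 0], [0, 0, 0, 0], [0, 0, 0, 0]]
  ],
  "grip": 1.0
}}

```text
t: 9.07
position: [0.625, 0.0568, 0.0863]
tcp_rot: [[0.957, 0.29, 0.0], [0.29, -0.957, 0.0], [0.0, -0.0, -1.0]]
force: [0.5, 0.6, -1.4]
width: 0.104
grasp_force: 0.0
```

>>> {"api": "arm_command", "payload": {
  "increments": [
    [[0, 0, 4, 0], [-2, -4, 10, 0], [-5, -9, 14, 0], [-9, -12, 14, 0], [-13, -15, 14, 0]]
  ],
  "grip": 6
}}

```text
t: 9.7
position: [0.4939, -0.0949, 0.2272]
tcp_rot: [[0.957, 0.288, 0.002], [0.288, -0.957, -0.001], [0.001, 0.001, -1.0]]
force: [1.5, -0.2, 1.0]
width: 0.6
grasp_force: 0.0
```

```bash
cat >> h.py <<'E'
def lids(c,zs=(.083,)):
    h=cv2.cvtColor(c['img'],cv2.COLOR_BGR2HSV);m=cv2.inRange(h,(5,60,60),(25,200,255))
    m=cv2.morphologyEx(m,cv2.MORPH_OPEN,np.ones((3,3)));n,l,st,ce=cv2.connectedComponentsWithStats(m)
    for i in range(1,n):
        x,y,w,hh,A=st[i]
        if 200<A<8000 and .5<w/hh<2.2 and A>.5*w*hh:
            ct=max(cv2.findContours((l==i).astype(np.uint8),0,2)[0],key=cv2.contourArea)
            e=cv2.fitEllipse(ct)
            for z in zs:
                P=ray(c,[e[0]],z)[0]
                if .4<P[0]<.7 and -.05<P[1]<.35: print(st[i],np.round(e[0],1),np.round(e[1],1),z,P.round(4))
E
python3 - <<'E'
from h import *
print(bot.read_state()['position'])
for n in('top','side','wrist'): print(n); lids(cap(n,n+'9.png'))
E
```

```text
[ 0.4939101  -0.09486795  0.22717306]
top
[213 147  26  27 548] [225.3 160. ] [25.5 25.8] 0.083 [0.6243 0.0585 0.083 ]
[200 192  27  27 578] [213.  205.2] [26.  26.8] 0.083 [0.5032 0.0854 0.083 ]
side
[204 205  26  20 387] [216.3 213.8] [18.2 24.8] 0.083 [0.6293 0.0699 0.083 ]
[249 214  26  21 398] [261.  223.3] [18.9 25. ] 0.083 [0.5089 0.098  0.083 ]
[199 262  30  26 585] [213.5 274.3] [23.7 29.6] 0.083 [0.6047 0.2759 0.083 ]
wrist
[ 122    0   64   54 2890] [153.4  19.9] [60.4 68.4] 0.083 [0.6256 0.0565 0.083 ]
[  79   88   62   60 2878] [109.7 117.5] [56.8 62.8] 0.083 [0.5066 0.0836 0.083 ]
```

```bash
python3 - <<'E'
import cv2,numpy as np
s=cv2.imread('pics/side9.png');w=cv2.imread('pics/wrist9.png')
a=cv2.resize(s[195:275,190:290],(400,320),interpolation=2)   # x4
b=cv2.resize(w[0:160,60:200],(350,400),interpolation=2)      # x2.5
o=np.zeros((400,750,3),np.uint8);o[:320,:400]=a;o[:,400:]=b
cv2.imwrite('pics/z9.png',o)
E
```

```text
(no output)
```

View pics/z9.png

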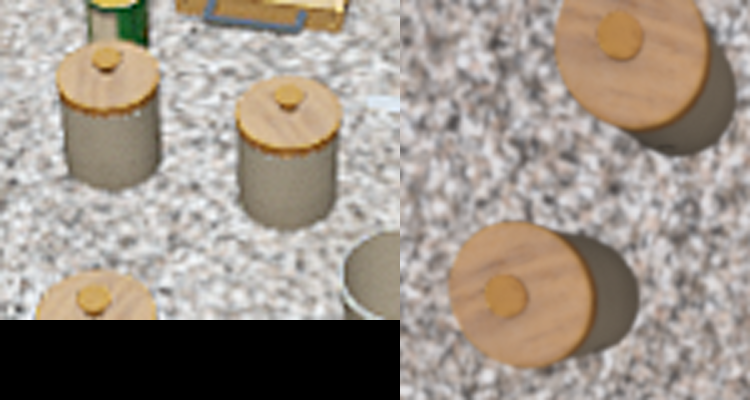

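```bash
python3 - <<'E'
from h import *
s=cap('side');w=cap('wrist')
for n,p,q in(('B',(216.5,209),(148,14.4)),('C',(262,219),(102.4,118.4))):
    for z in(.085,.095,.1): print(n,z,ray(s,[p],z)[0].round(4),ray(w,[q],z)[0].round(4))
E
```

```text
B 0.085 [0.6311 0.053  0.085 ] [0.6315 0.067  0.085 ]
B 0.095 [0.6288 0.0645 0.095 ] [0.6294 0.063  0.095 ]
B 0.1 [0.6276 0.0702 0.1   ] [0.6284 0.0611 0.1   ]
C 0.085 [0.5072 0.0836 0.085 ] [0.5056 0.0946 0.085 ]
C 0.095 [0.5066 0.0946 0.095 ] [0.5071 0.0899 0.095 ]
C 0.1 [0.5062 0.1001 0.1   ] [0.5078 0.0875 0.1   ]
```

Triangulating the knobs puts canister B at about (0.628,0.062) and C at (0.507,0.089), with knob height 0.093 as it should be. The knob is too low for the pads, since the grasp point is 19 mm above the fingertips. I'll grip round the body instead, starting with C.

>>> {"api": "arm_command", "payload": {
  "increments": [
    [[0.3, 5, 0, 0], [0.6, 10, 0, 0], [0.9, 14.5, 0, 0], [1.2, 17.5, 0, 0], [1.2, 18.1, -2, 0]]
  ],
  "grip": 9.4
}}

```text
t: 10.58
position: [0.508, 0.0918, 0.2067]
tcp_rot: [[0.956, 0.294, 0.002], [0.294, -0.956, 0.002], [0.002, -0.001, -1.0]]
force: [0.5, -1.6, -0.0]
width: 1.005
grasp_force: 0.0
```

>>> {"api": "arm_command", "payload": {
  "increments": [
    [[0, 0, -4, 0], [0, 0, -8.5, 0], [0, 0, -12, 0], [0, 0, -15, 0], [0, 0, -17, 0]]
  ]
}}

```text
t: 11.2
position: [0.5067, 0.0894, 0.0344]
tcp_rot: [[0.957, 0.291, -0.002], [0.291, -0.957, 0.001], [-0.002, -0.001, -1.0]]
force: [0.7, -0.9, 0.1]
width: 1.004
grasp_force: 0.0
```

>>> {"api": "arm_command", "payload": {
  "increments": [
    [[0, 0, 0, 0], [0, 0, 0, 0], [0, 0, 0, 0], [0, 0, 0, 0], [0, 0, 0, 0]]
  ],
  "grip": 6.2
}}

```text
t: 11.82
position: [0.5077, 0.088, 0.037]
tcp_rot: [[0.957, 0.29, 0.002], [0.29, -0.957, 0.0], [0.002, 0.0, -1.0]]
force: [0.6, 0.6, 6.6]
width: 0.708
grasp_force: 30.1
```

Held: 66.6 mm wide at 30 N. Lifting to weigh.

>>> {"api": "arm_command", "payload": {
  "increments": [
    [[0, 0, 0.8, 0], [0, 0, 2, 0], [0, 0, 3, 0], [0, 0, 3, 0], [0, 0, 3, 0]]
  ]
}}

```text
t: 12.45
position: [0.5069, 0.0877, 0.0661]
tcp_rot: [[0.957, 0.289, -0.0], [0.289, -0.957, -0.0], [-0.0, -0.0, -1.0]]
force: [-0.4, -0.0, -3.0]
width: 0.703
grasp_force: 30.0
```

>>> {"api": "arm_command", "payload": {
  "increments": [
    [[0, 0, 0, 0], [0, 0, 0, 0]]
  ]
}}

```text
t: 12.7
position: [0.5068, 0.0878, 0.066]
tcp_rot: [[0.957, 0.29, -0.001], [0.29, -0.957, 0.0], [-0.0, -0.0, -1.0]]
force: [0.3, -0.4, -1.3]
width: 0.704
grasp_force: 30.0
```

About 2 N, so C is empty. Set it down.

>>> {"api": "arm_command", "payload": {
  "increments": [
    [[0, 0, -1.2, 0], [0, 0, -2.3, 0], [0, 0, -2.8, 0], [0, 0, -3.0, 0], [0, 0, -3.0, 0]]
  ]
}}

```text
t: 13.32
position: [0.5073, 0.0879, 0.0369]
tcp_rot: [[0.957, 0.29, 0.0], [0.29, -0.957, -0.0], [0.0, 0.0, -1.0]]
force: [-5.4, -1.8, 18.0]
width: 0.706
grasp_force: 30.2
```

>>> {"api": "arm_command", "payload": {
  "increments": [
    [[0, 0, 0, 0], [0, 0, 0, 0], [0, 0, 0, 0], [0, 0, 0, 0], [0, 0, 0, 0]]
  ],
  "grip": 9.2
}}

```text
t: 13.95
position: [0.507, 0.0878, 0.0362]
tcp_rot: [[0.957, 0.29, -0.0], [0.29, -0.957, 0.0], [-0.0, -0.0, -1.0]]
force: [-0.3, 0.6, -0.9]
width: 0.979
grasp_force: 0.0
```

>>> {"api": "arm_command", "payload": {
  "increments": [
    [[0, 0, 5, 0], [0, 0, 10, 0], [3, -1, 13, 0], [7.5, -2, 13, 0], [12.1, -2.6, 13, 0]]
  ],
  "grip": 9.4
}}

```text
t: 14.58
position: [0.6295, 0.0609, 0.1668]
tcp_rot: [[0.957, 0.289, 0.001], [0.289, -0.957, -0.0], [0.001, 0.001, -1.0]]
force: [0.6, -0.3, 0.2]
width: 1.0
grasp_force: 0.0
```

Next is B at (0.628,0.062).

>>> {"api": "arm_command", "payload": {
  "increments": [
    [[0, 0, -4, 0], [0, 0, -8, 0], [0, 0, -11, 0], [0, 0, -12.8, 0], [0, 0, -13, 0]]
  ]
}}

```text
t: 15.2
position: [0.6276, 0.0618, 0.0356]
tcp_rot: [[0.957, 0.29, -0.001], [0.29, -0.957, 0.0], [-0.001, -0.0, -1.0]]
force: [-0.6, -1.3, 1.1]
width: 0.998
grasp_force: 0.0
```

>>> {"api": "arm_command", "payload": {
  "increments": [
    [[0, 0, 0, 0], [0, 0, 0, 0], [0, 0, 0, 0], [0, 0, 0, 0], [0, 0, 0, 0]]
  ],
  "grip": 6.2
}}

```text
t: 15.82
position: [0.6285, 0.0618, 0.0369]
tcp_rot: [[0.957, 0.289, 0.001], [0.289, -0.957, 0.0], [0.001, 0.0, -1.0]]
force: [-0.5, -1.4, 5.5]
width: 0.696
grasp_force: 30.0
```

>>> {"api": "arm_command", "payload": {
  "increments": [
    [[0, 0, 0.8, 0], [0, 0, 2, 0], [0, 0, 3, 0], [0, 0, 3, 0], [0, 0, 3, 0]]
  ]
}}

```text
t: 16.45
position: [0.6278, 0.0617, 0.0661]
tcp_rot: [[0.957, 0.29, -0.0], [0.29, -0.957, -0.0], [-0.0, -0.0, -1.0]]
force: [-0.4, 0.2, -3.1]
width: 0.695
grasp_force: 30.0
```

>>> {"api": "arm_command", "payload": {
  "increments": [
    [[0, 0, 0, 0], [0, 0, 0, 0]]
  ]
}}

```text
t: 16.7
position: [0.6278, 0.0618, 0.0659]
tcp_rot: [[0.957, 0.29, -0.001], [0.29, -0.957, 0.0], [-0.0, -0.0, -1.0]]
force: [-0.8, 0.9, -0.9]
width: 0.701
grasp_force: 29.9
```

B also reads about 2 N and is empty, so A should be the full one. I'll set B down, move toward A and measure it.

>>> {"api": "arm_command", "payload": {
  "increments": [
    [[0, 0, -1.2, 0], [0, 0, -2.3, 0], [0, 0, -2.8, 0], [0, 0, -3.0, 0], [0, 0, -3.0, 0]]
  ]
}}

```text
t: 17.32
position: [0.6286, 0.062, 0.0369]
tcp_rot: [[0.957, 0.29, 0.001], [0.29, -0.957, 0.0], [0.001, 0.0, -1.0]]
force: [-1.9, -1.7, 9.8]
width: 0.693
grasp_force: 29.9
```

>>> {"api": "arm_command", "payload": {
  "increments": [
    [[0, 0, 0, 0], [0, 0, 0, 0], [0, 0, 0, 0], [0, 0, 0, 0], [0, 0, 0, 0]]
  ],
  "grip": 9.2
}}

```text
t: 17.95
position: [0.628, 0.0618, 0.0362]
tcp_rot: [[0.957, 0.29, -0.0], [0.29, -0.957, 0.0], [-0.0, -0.0, -1.0]]
force: [0.8, 0.8, 0.2]
width: 0.982
grasp_force: 0.0
```

>>> {"api": "arm_command", "payload": {
  "increments": [
    [[0, 0, 5, 0], [0, 0, 10, 0], [0, 2, 14, 0], [-1, 6, 15, 0], [-2, 10, 15, 0]]
  ],
  "grip": 9.4
}}

```text
t: 18.58
position: [0.6082, 0.1629, 0.1875]
tcp_rot: [[0.957, 0.289, 0.002], [0.289, -0.957, 0.0], [0.002, 0.0, -1.0]]
force: [0.0, 0.7, -2.1]
width: 1.0
grasp_force: 0.0
```

```bash
python3 - <<'E'
from h import *
s=cap('side');w=cap('wrist','w10.png');print(bot.read_state()['position'])
for z in(.085,.0915,.1): print(ray(s,[(213.5,269.5)],z)[0].round(4))
for n in(s,w,cap('top')): lids(n)
h=cv2.cvtColor(w['img'],cv2.COLOR_BGR2HSV)
m=cv2.inRange(h,(5,60,60),(25,255,255));l=cv2.inRange(h,(5,150,100),(20,255,255))
l=cv2.morphologyEx(l,cv2.MORPH_OPEN,np.ones((5,5)))
n,_,st,ce=cv2.connectedComponentsWithStats(l)
for i in range(1,n):
    if 60<st[i,4]<900: print('knob?',st[i],ray(w,[ce[i]],.1)[0].round(4))
E
```

```text
[0.60640112 0.16698923 0.18674243]
[0.6064 0.2634 0.085 ]
[0.6051 0.2689 0.0915]
[0.6034 0.2762 0.1   ]
[204 206  26  19 338] [216.8 214.7] [16.6 25.7] 0.083 [0.6275 0.0736 0.083 ]
[249 214  27  18 394] [262.1 223. ] [18.1 26.5] 0.083 [0.5062 0.0965 0.083 ]
[199 262  30  26 599] [213.6 274.5] [24.  29.9] 0.083 [0.6043 0.2764 0.083 ]
[ 134  122   67   63 3327] [167.  152.3] [62.6 66.1] 0.083 [0.6056 0.2658 0.083 ]
[ 317  156   64   61 3000] [348.6 185.6] [58.5 63.8] 0.083 [0.6293 0.0635 0.083 ]
[399 177  26  19 290] [410.8 185.6] [16.  22.9] 0.083 [ 0.65   -0.0035  0.083 ]
[213 148  26  26 548] [225.3 160.2] [25.5 25.9] 0.083 [0.6238 0.0582 0.083 ]
knob? [ 58 253  20  13 188] [0.4576 0.341  0.1   ]
knob? [ 48 261  11  23 191] [0.4364 0.3565 0.1   ]
knob? [ 49 286  20  27 309] [0.3997 0.3464 0.1   ]
```

A is at about (0.605,0.268) in both the side and wrist views.

>>> {"api": "arm_command", "payload": {
  "increments": [
    [[-0.1, 4, 0, 0], [-0.2, 8, 0, 0], [-0.3, 10.6, 0, 0], [-0.3, 10.6, -2, 0], [-0.3, 10.6, -5, 0]]
  ]
}}

```text
t: 19.35
position: [0.6057, 0.2662, 0.1352]
tcp_rot: [[0.958, 0.288, 0.001], [0.288, -0.958, -0.001], [0.001, 0.001, -1.0]]
force: [0.4, -0.5, -1.0]
width: 1.001
grasp_force: 0.0
```

>>> {"api": "arm_command", "payload": {
  "increments": [
    [[0, 0, -4, 0], [0, 0, -7.5, 0], [0, 0, -9.5, 0], [0, 0, -10, 0], [0, 0, -10, 0]]
  ]
}}

```text
t: 19.98
position: [0.6055, 0.2677, 0.0368]
tcp_rot: [[0.957, 0.289, 0.001], [0.289, -0.957, 0.0], [0.001, -0.0, -1.0]]
force: [-0.2, -0.2, 0.7]
width: 0.997
grasp_force: 0.0
```

>>> {"api": "arm_command", "payload": {
  "increments": [
    [[0, 0, 0, 0], [0, 0, 0, 0], [0, 0, 0, 0], [0, 0, 0, 0], [0, 0, 0, 0]]
  ],
  "grip": 6.2
}}

```text
t: 20.6
position: [0.6053, 0.2675, 0.0367]
tcp_rot: [[0.957, 0.289, 0.001], [0.289, -0.957, -0.0], [0.0, 0.0, -1.0]]
force: [-0.2, -2.4, 5.8]
width: 0.722
grasp_force: 30.0
```

>>> {"api": "arm_command", "payload": {
  "increments": [
    [[0, 0, 0.8, 0], [0, 0, 2, 0], [0, 0, 3, 0], [0, 0, 3, 0], [0, 0, 3, 0]]
  ]
}}

```text
t: 21.22
position: [0.6048, 0.2676, 0.066]
tcp_rot: [[0.957, 0.29, -0.0], [0.29, -0.957, -0.0], [-0.0, 0.0, -1.0]]
force: [-0.5, -0.2, -6.5]
width: 0.718
grasp_force: 30.0
```

>>> {"api": "arm_command", "payload": {
  "increments": [
    [[0, 0, 0, 0], [0, 0, 0, 0]]
  ]
}}

```text
t: 21.48
position: [0.6048, 0.2677, 0.0659]
tcp_rot: [[0.957, 0.29, -0.0], [0.29, -0.957, -0.0], [-0.0, -0.0, -1.0]]
force: [-0.5, 0.1, -6.0]
width: 0.719
grasp_force: 30.0
```

A weighs about 6 N and is the full one. Carrying it high to the bay.

>>> {"api": "arm_command", "payload": {
  "increments": [
    [[0, 0, 4, 0], [0, 0, 8.5, 0], [0, 0, 12, 0], [-0.5, -3, 13.5, 0], [-1.2, -7, 13.5, 0]]
  ]
}}

```text
t: 22.1
position: [0.5931, 0.1982, 0.2024]
tcp_rot: [[0.957, 0.291, 0.002], [0.291, -0.957, 0.001], [0.002, -0.0, -1.0]]
force: [0.6, -1.0, -7.5]
width: 0.72
grasp_force: 30.0
```

>>> {"api": "arm_command", "payload": {
  "increments": [
    [[-0.8, -4.8, 0, 0], [-1.6, -9.6, 0, 0], [-2.4, -14.4, 0, 0], [-3.2, -19.2, 0, 0], [-4, -24, 0, 0]]
  ]
}}

```text
t: 22.72
position: [0.5525, -0.0437, 0.2013]
tcp_rot: [[0.957, 0.29, 0.0], [0.29, -0.957, -0.0], [0.0, 0.0, -1.0]]
force: [1.1, 0.4, -7.3]
width: 0.714
grasp_force: 30.0
```

>>> {"api": "arm_command", "payload": {
  "increments": [
    [[-0.8, -4.5, 0, 0], [-1.5, -8, 0, 0], [-1.9, -10, 0, 0], [-2.1, -10.9, 0, 0], [-2.1, -10.9, 0, 0]]
  ]
}}

```text
t: 23.35
position: [0.532, -0.151, 0.2012]
tcp_rot: [[0.957, 0.289, -0.0], [0.289, -0.957, 0.0], [-0.0, -0.0, -1.0]]
force: [0.7, -0.3, -6.7]
width: 0.72
grasp_force: 30.0
```

```bash
python3 - <<'E'
from h import *
s=bot.read_state();print(s['t'],s['position'],s['force'],s['width'],s['grasp_force'])
c=cap('side');w=cap('wrist')
o=np.zeros((384,780,3),np.uint8);o[:,:512]=w['img'];o[:,512:]=cv2.resize(c['img'][90:282,180:314],(268,384))
cv2.imwrite('pics/p.png',o)
E
```

```text
23.35 [ 0.53195947 -0.15102264  0.20118973] [ 0.70746617 -0.28545809 -6.73894789] 0.719799369357496 29.99837290495634
```

View pics/p.png

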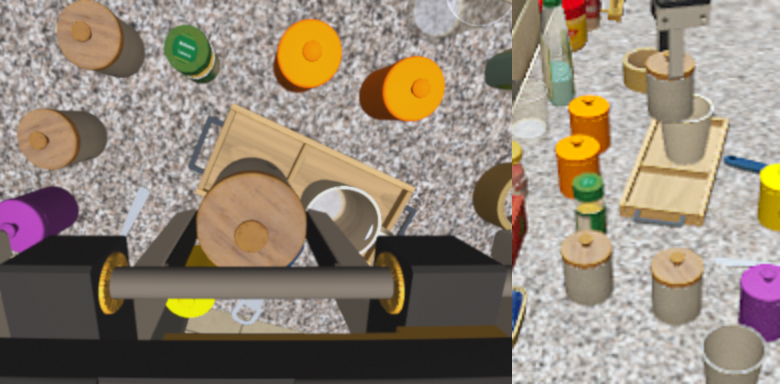

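All upright. The held canister's lid is at wrist pixel (251,222) over the bay, and the jar and both empties stand upright on the worktop. Lowering, slowly at the end.

>>> {"api": "arm_command", "payload": {
  "increments": [
    [[0, 0, -4, 0], [0, 0, -8, 0], [0, 0, -11.5, 0], [0, 0, -13.5, 0], [0, 0, -14.2, 0]]
  ]
}}

```text
t: 24.08
position: [0.5318, -0.15, 0.0583]
tcp_rot: [[0.957, 0.291, -0.001], [0.291, -0.957, 0.001], [-0.001, -0.001, -1.0]]
force: [0.7, -0.3, -5.7]
width: 0.721
grasp_force: 30.0
```

>>> {"api": "arm_command", "payload": {
  "increments": [
    [[0, 0, -0.3, 0], [0, 0, -0.6, 0], [0, 0, -0.8, 0], [0, 0, -1.0, 0], [0, 0, -1.0, 0]]
  ]
}}

```text
t: 24.7
position: [0.532, -0.1512, 0.0492]
tcp_rot: [[0.957, 0.29, -0.0], [0.29, -0.957, 0.0], [-0.0, -0.0, -1.0]]
force: [0.1, -0.3, -6.6]
width: 0.72
grasp_force: 30.0
```

>>> {"api": "arm_command", "payload": {
  "increments": [
    [[0, 0, -0.1, 0], [0, 0, -0.2, 0], [0, 0, -0.25, 0], [0, 0, -0.3, 0], [0, 0, -0.3, 0]]
  ]
}}

```text
t: 25.32
position: [0.5326, -0.1511, 0.0467]
tcp_rot: [[0.957, 0.29, 0.001], [0.29, -0.957, -0.0], [0.001, 0.0, -1.0]]
force: [1.0, 2.2, 3.5]
width: 0.722
grasp_force: 30.0
```

Contact: the force went from -6.6 to +3.5 N. Releasing and retreating.

>>> {"api": "arm_command", "payload": {
  "increments": [
    [[0, 0, 0, 0], [0, 0, 0, 0], [0, 0, 0, 0], [0, 0, 0, 0], [0, 0, 0, 0]]
  ],
  "grip": 8.2
}}

```text
t: 25.95
position: [0.532, -0.1512, 0.0462]
tcp_rot: [[0.957, 0.29, -0.0], [0.29, -0.957, 0.0], [-0.0, -0.0, -1.0]]
force: [-0.0, -0.2, 0.2]
width: 0.872
grasp_force: 0.0
```

>>> {"api": "arm_command", "payload": {
  "increments": [
    [[0, 0, 4, 0], [0, 0, 9, 0], [0, 0, 14, 0], [-1, 0, 18, 0], [-4, 0, 20, 0]]
  ]
}}

```text
t: 26.58
position: [0.4926, -0.1511, 0.2482]
tcp_rot: [[0.957, 0.29, 0.002], [0.29, -0.957, -0.0], [0.002, 0.001, -1.0]]
force: [-0.7, -0.9, -0.6]
width: 0.873
grasp_force: 0.0
```

>>> {"api": "arm_command", "payload": {
  "increments": [
    [[-4, -4, 0, 0], [-8, -8, 0, 0], [-12, -12, 0, 0], [-14, -16, 0, 0], [-14, -20, 0, 0]]
  ]
}}

```text
t: 27.2
position: [0.3505, -0.3528, 0.2468]
tcp_rot: [[0.958, 0.288, 0.0], [0.288, -0.958, -0.001], [-0.0, 0.001, -1.0]]
force: [1.0, 1.1, 0.0]
width: 0.872
grasp_force: 0.0
```

```bash
python3 - <<'E'
from h import *
s=bot.read_state();print(s['t'],s['position'],s['force'],s['width'])
t=cap('top','t2.png');lids(t)
h=cv2.cvtColor(t['img'],cv2.COLOR_BGR2HSV)
m=cv2.inRange(h,(45,100,30),(80,255,255));n,l,st,ce=cv2.connectedComponentsWithStats(m)
for i in range(1,n):
    if st[i,4]>60 and st[i,1]>130: print('green',st[i],ray(t,[ce[i]],.106)[0].round(3))
# canister in bay: knob/lid by side view change
c=cap('side','s2.png');a=cv2.imread('pics/side0.png')
d=(cv2.absdiff(a,c['img']).max(2)>40).astype(np.uint8);d=cv2.morphologyEx(d,cv2.MORPH_OPEN,np.ones((3,3)))
n,l,st,ce=cv2.connectedComponentsWithStats(d)
for i in range(1,n):
    if st[i,4]>80: print('diff',st[i],ce[i].round())
E
```

```text
27.2 [ 0.35049309 -0.35276956  0.24678747] [1.00640902 1.09947403 0.02455076] 0.8724393012214352
[213 148  26  26 547] [225.3 160.1] [25.5 25.9] 0.083 [0.6239 0.0583 0.083 ]
[200 193  27  27 580] [213.1 205.8] [25.9 26.8] 0.083 [0.5017 0.085  0.083 ]
green [259 146  16  17 208] [ 0.637 -0.051  0.106]
diff [313   0  33  25 534] [329.  10.]
diff [359   0  29  15 337] [374.   6.]
diff [ 428    0   84  146 3097] [474.  69.]
diff [508   0   4  28  99] [510.  14.]
diff [360  15  23   7  97] [371.  18.]
diff [360  21  24   9 100] [371.  25.]
diff [306  27  15  17 152] [313.  36.]
diff [314  40  33  36 559] [329.  54.]
diff [365  42  23  28 277] [376.  52.]
diff [457 124  30  65 765] [473. 155.]
diff [449 151  16  26 112] [459. 165.]
diff [248 155  22  39 485] [259. 174.]
diff [491 166  21  30 208] [502. 182.]
diff [210 177  18  30 412] [219. 191.]
diff [208 263  15  15 136] [214. 269.]
diff [199 270  31  36 613] [214. 290.]
```

```bash
python3 -c "
from rig import bot
print(bot.hand_in())"
```

```text
the job is handed in; nothing more can be done
None
```

The full canister, the leftmost one (about 6 N when lifted, the other two about 2 N), stands in the tray bay; the spice jar and both empty canisters stand upright on the worktop, and the job was handed in at about 27 s (no verdict was returned).

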